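# Gauge the sign stand for its open slot

## Task

The counter-top sign stand has four slots, but the locking bar hidden inside shuts most of them off part-way down. Take the yellow-handled gauge blade from its wooden holder and test every slot in turn, starting at the end farthest from the holder: slide the held blade gently down until it jams or is fully home, never forcing a jam. Finally, in a slot that takes the whole blade, push it fully home, let go and leave it standing there as a marker, with the other things on the counter undisturbed.

Things in the scene. Friction and masses are not known exactly. Their poses are not given: they have to be found in the camera images.
- stand: Fixed sign stand: red box 100 mm deep (x), 300 mm long (y), 55 mm high; white top 12 mm thick, four slots ringed in green. Origin: centre of its underside; z up. Inside, a hidden bar stops a blade 18 to 31 mm below the top; at least one slot (at times two), different each run, takes all 45 mm. Top and bar sit on rubber: they sink 1 mm per 6 N, 6 mm at most. Keep blade and fingers against it under 30 N.
- slot1 (a point): The first (farthest from the holder) of four slots in the stand's white top (slot1 to slot4 run along its +y, 58 mm apart): 32 mm long (x), 6.4 mm wide (y), edges broken 1 mm. Point: nominal middle of the mouth, 55 mm up; axes as the stand's, z up. The white top is fitted with play: all four real slots lie shifted together along y by one unknown amount, up to 4 mm either way.
- slot2 (a point): The second of four slots in the stand's white top (slot1 to slot4 run along its +y, 58 mm apart): 32 mm long (x), 6.4 mm wide (y), edges broken 1 mm. Point: nominal middle of the mouth, 55 mm up; axes as the stand's, z up. The white top is fitted with play: all four real slots lie shifted together along y by one unknown amount, up to 4 mm either way.
- slot3 (a point): The third of four slots in the stand's white top (slot1 to slot4 run along its +y, 58 mm apart): 32 mm long (x), 6.4 mm wide (y), edges broken 1 mm. Point: nominal middle of the mouth, 55 mm up; axes as the stand's, z up. The white top is fitted with play: all four real slots lie shifted together along y by one unknown amount, up to 4 mm either way.
- slot4 (a point): The last of four slots in the stand's white top (slot1 to slot4 run along its +y, 58 mm apart): 32 mm long (x), 6.4 mm wide (y), edges broken 1 mm. Point: nominal middle of the mouth, 55 mm up; axes as the stand's, z up. The white top is fitted with play: all four real slots lie shifted together along y by one unknown amount, up to 4 mm either way.
- gauge_handle (a point): Centre of the gauge's yellow handle, a block 30 mm (its x) by 22 mm (its y) by 50 mm (its z, up). Grip it across the 22 mm, from above. The steel blade, 24 mm wide (x), 4 mm thick (y), 45 mm long, is centred below it: the shoulder (handle underside) is 25 mm and the tip 70 mm below this point. About 80 g. It starts upright, its shoulder on the holder's top.
- gauge_tip (a point): Middle of the bottom end of the gauge's blade, 70 mm below the handle's centre; axes as the handle's. When the gauge is home in the stand this point is 45 mm below the stand's top and the shoulder lies on the top.
- holder: Fixed plywood block 70 mm (x) by 60 mm (y) by 55 mm high with a slot in its top, 27 mm (x) by 7 mm (y) and 49 mm deep, in which the gauge starts. Origin: centre of its underside; the slot runs along its x. Nothing holds the gauge in: pull it straight up 50 mm to clear.
- tin: Bystander: red and green can, 64 mm across, 95 mm high; origin under its centre.
- tree: Bystander: green cone-shaped tree ornament, 72 mm across, 115 mm high; origin under its centre.
- giftbox: Bystander: red box with gold bands, 80 x 80 x 55 mm; origin under its centre.
- spool: Bystander: red spool lying flat, 60 mm across, 32 mm high; origin under its centre.
- globe: Bystander: glass ball on a wooden foot, 68 mm across, 78 mm high; origin under its centre.
- tape: Bystander: black tape dispenser, 130 x 50 mm, 78 mm high; origin under its centre, length along x.
- bell: Bystander: brass bell, 52 mm across, 49 mm high; origin under its centre.
- gauge: The whole gauge (yellow handle and steel blade); origin at the middle of the blade's bottom end, same as gauge_tip, z up along the blade.
Not all that is in view belongs to the job. Several things have the shape of the gauge; the one meant has the colours described above.

How it is judged:
By the outcome, as a careful person would: the job done as asked, in the order asked, and still so for the second after the job is handed in, with the robot touching nothing.
It also fails if it takes over 72 s, if anything falls off the work surface, if the arm or the gripper's body presses on something with over 40 N, if the wrist force passes 120 N, or if a joint passes its speed limit or range.

## Robot

A 6-joint arm with a two-finger parallel gripper is mounted at the origin on the work surface. World frame = base frame: x ahead of the robot, y to its left, z up, the work surface at z = 0. Lengths are in mm, angles in degrees, forces in N, time in s.
With the tool pointing down it reaches from about 350 to 850 mm from the base axis. Payload 8.1 kg.
Tool frame: the origin (TCP) lies at the very end of the fingers, on their centre line; the grasp point (between the pads) lies r.tcp_to_grasp behind it (r.tcp_to_grasp is the distance from the TCP to the grasp point, in mm); z points along the fingers, y is the line along which they close (so a half turn about z gives the same grasp; the last joint's range is limited). The gripper opens to 85 mm and grips with 20 to 120 N. Pads are 22 mm wide; open, the fingers measure 114 mm over their backs; the gripper's body (76 mm by 85 mm) begins 54 mm behind the grasp point. The pads swing forward as they close: fully open they stand 13 mm farther back than shut.
Start: joints at [71.711, 7.471, 85.268, -0, 87.261, -4.893], TCP at [138.983, 583.686, 231.292] pointing down, gripper open.
Joint ranges: [-169.43, 169.43], [-51.17, 129.36], [1.28, 143.12], [-76.62, 256.62], [0, 156.53], [-152.29, 152.29]. Speed limits (degrees/s): [136.94, 136.94, 159.86, 180, 180, 180].

## Interface

Orientations are given as [roll, pitch, yaw] about the fixed x, y, z axes, in that order (R = Rz(yaw) Ry(pitch) Rx(roll)).
In Python, from bench import r gives the robot as it stands.
- The arm moves only by the shell command python3 -m handwheel 'ROWS' [OPENING] [FORCE]. ROWS is JSON, a list of rows, each a list of 4 numbers: the shift along the tool's x, y, z in m, then the turn about the tool's z in degrees. A call has 1 to 10 rows; each row shifts and turns the commanded pose from where the row before left it, along the tool's axes as they then stand; what a row does not reach is not made up. A row lasts 1/10 s, in which the tool goes at most 50 mm and 8.59 degrees, less where a joint would pass 70% of its speed; a pose out of reach is approached as far as the arm can. A call is refused whole if a number of a shift passes 0.05 or a number of a turn 8.59, either way. A call with a gripper value outside its range is refused whole. OPENING is the finger opening in m, from 0 to 0.0854, set as the call begins (- or left out, the last holds). The fingers move at their own pace and stop on an object; FORCE is the grip in N (left out, the last holds). Time passes only in rows, so rows that do not move let the fingers close. It gives the time, the measured TCP pose, the force, the opening and the grip force at its end, in the units of the state.
- r.sense(): the state, without advancing time (a new reading comes with each control period).
- r.snapshot(name): name is "scene" or "side" or "wrist"; returns the picture (480x640x3 uint8, red, green, blue); there is no depth.
- r.camera_params(name): a dict with "fx", "fy", "cx", "cy" (pixels), "R" (3x3) and "t" (3): a world point X has camera coordinates R X + t; the wrist camera has in their place "mount" (4x4, takes a point from camera to tool coordinates, whose origin is the TCP and whose axes are the flange's). Camera axes: x right, y down, z forward; pixel columns grow to the right and rows downward; lengths in mm; the calibration is good to about 2 mm. The wrist camera is an equidistant fisheye: a pixel r from the principal point sees the ray r / f radians off the axis. A picture is of the moment at which its call begins: read the wrist's pose just before it. camera_params takes no time and is no camera call.
- r.hand_in(): hands the job in; it is judged then, once.
The state is a dict: "time": time; "joint_pos": joint angles; "qd": joint speeds; "joint_efforts": joint torques, N m; "tool_pos": TCP position; "tcp_rot": TCP orientation; "ft_force": force on the tool from outside, world axes, zero at the start; "wrist_torque": the same for the moment, N m; "finger_gap": finger opening in mm; "grip_force": force on a finger pad.
Only numpy, scipy, OpenCV 4.12 (cv2) and the standard library are available. Lean on these libraries where they do the work, as an engineer would, in place of code of your own. Each camera call takes 0.05 s, during which the arm holds its last target. There are 200 camera calls.

## Working session

There is one attempt and no reset: what is moved stays moved. The work goes in short steps, Python scripts to look and compute and a shell command to move; the robot and the scene stay as the last step left them, time stands still between calls to the robot, and variables do not carry over. Pictures are saved under pics/ and viewed, at most 10 in all, crops included, and the job is handed in when it is done.

```bash
mkdir -p pics; ls
python3 - <<'E'
from bench import r
import cv2,numpy as np
s=r.sense();print({k:np.round(v,3).tolist() for k,v in s.items()},r.tcp_to_grasp)
ims=[]
for n in("scene","side","wrist"):
    im=r.snapshot(n);cv2.imwrite(f"pics/{n}0.png",im[:,:,::-1]);p=r.camera_params(n);print(n,{k:np.round(v,4).tolist() for k,v in p.items()})
E
```

```text
pics
{'time': 0.0, 'joint_pos': [71.712, 7.514, 85.331, -0.001, 87.261, -4.893], 'qd': [0.071, 0.101, -0.12, 0.051, 0.034, -0.015], 'joint_efforts': [0.003, -56.941, -50.055, 0.0, 0.015, 0.0], 'tool_pos': [138.81, 583.15, 230.245], 'tcp_rot': [-179.894, -0.008, 166.605], 'ft_force': [-0.154, -0.368, 0.072], 'wrist_torque': [-0.029, -0.017, -0.006], 'grip_force': 0.0, 'finger_gap': 85.155} 18.700000000000003
scene {'fx': 569.3315, 'fy': 569.3315, 'cx': 320.339, 'cy': 233.9949, 'R': [[-0.7489, 0.6625, -0.0136], [0.5286, 0.585, -0.6151], [-0.3996, -0.4679, -0.7883]], 't': [419.1095, -251.4746, 1633.2071]}
side {'fx': 615.3017, 'fy': 615.3017, 'cx': 320.1908, 'cy': 237.0053, 'R': [[-0.9782, -0.207, -0.0148], [-0.1078, 0.5678, -0.8161], [0.1774, -0.7967, -0.5777]], 't': [581.1367, 104.0462, 1264.7008]}
wrist {'fx': 371.6483, 'fy': 371.6483, 'cx': 314.0802, 'cy': 243.2765, 'mount': [[0.0004, -0.9561, -0.2931, 74.8854], [1.0, 0.0001, 0.0011, 0.3657], [-0.001, -0.2931, 0.9561, -141.6678], [0.0, 0.0, 0.0, 1.0]]}
```

View pics/scene0.png

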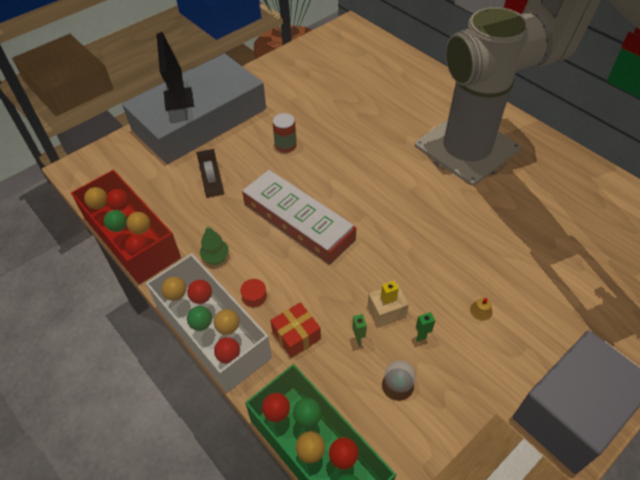

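View pics/side0.png

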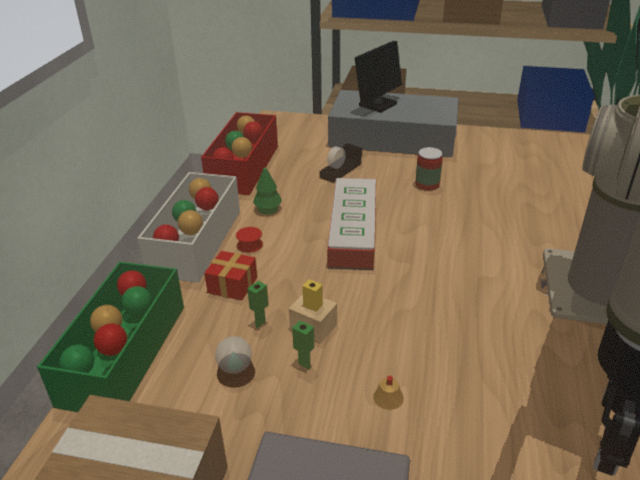

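View pics/wrist0.png

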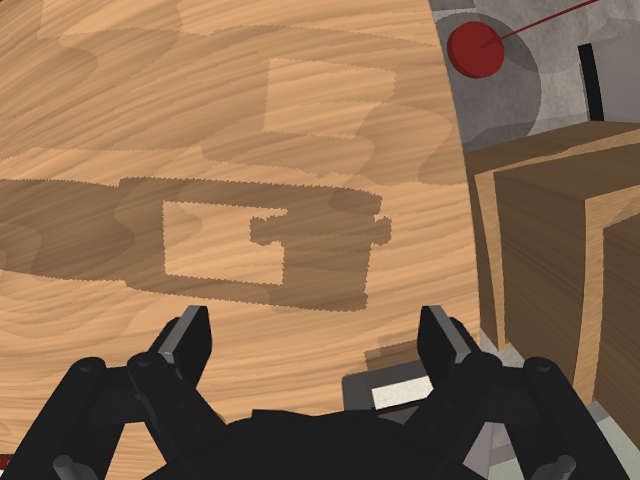

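The scene view shows the yellow-handled gauge in the plywood holder at scene (390,292) and side (313,295). Two green-handled look-alikes stand at scene (359,327) and (425,325), and at side (258,298) and (303,340). The stand's slots run from scene (271,191), which is slot1 and farthest from the holder, to (323,224), which is slot4. I choose the yellow gauge.

```bash
cat > h.py <<'E'
import cv2,numpy as np
from scipy.spatial.transform import Rotation as Ro
from bench import r
def ray(n,uv,s=None):
    p=r.camera_params(n);x=(uv[0]-p["cx"])/p["fx"];y=(uv[1]-p["cy"])/p["fy"]
    if n=="wrist":
        th=np.hypot(x,y);k=np.sin(th)/max(th,1e-9);d=np.array([x*k,y*k,np.cos(th)])
        R=Ro.from_euler("xyz",s["tcp_rot"],degrees=True).as_matrix();M=np.array(p["mount"])
        return R@M[:3,3]+s["tool_pos"],R@M[:3,:3]@d
    R=np.array(p["R"]);d=R.T@np.array([x,y,1]);return -R.T@np.array(p["t"]),d/np.linalg.norm(d)
def plane(o,d,z): return o+d*(z-o[2])/d[2]
def tri(rays):
    A=[];b=[]
    for o,d in rays:
        P=np.eye(3)-np.outer(d,d);A.append(P);b.append(P@o)
    X=np.linalg.lstsq(np.vstack(A),np.hstack(b),rcond=None)[0]
    return X,[float(np.linalg.norm((np.eye(3)-np.outer(d,d))@(X-o))) for o,d in rays]
def blobs(im,lo,hi,roi=(0,0,640,480),amin=15):
    h=cv2.cvtColor(im,cv2.COLOR_RGB2HSV);m=cv2.inRange(h,lo,hi)
    k=np.zeros_like(m);k[roi[1]:roi[3],roi[0]:roi[2]]=255;m&=k
    n,l,st,c=cv2.connectedComponentsWithStats(m)
    return [(c[i],st[i],(l==i).astype(np.uint8)) for i in range(1,n) if st[i,4]>=amin]
E
python3 - <<'E'
from h import *
S=cv2.imread("pics/scene0.png")[:,:,::-1].copy();D=cv2.imread("pics/side0.png")[:,:,::-1].copy()
Y=((22,150,60),(34,255,255));G=((40,70,40),(85,255,255))
ys=blobs(S,*Y,(370,270,410,310));yd=blobs(D,*Y,(295,275,330,315))
for n,b in(("ys",ys),("yd",yd)):print(n,[(x[0].round(1),x[1]) for x in b])
a=max(ys,key=lambda x:x[1][4]);b=max(yd,key=lambda x:x[1][4])
print("handle",tri([ray("scene",a[0]),ray("side",b[0])]))
gs=sorted(blobs(S,*G,(250,170,345,245),8),key=lambda x:x[0][0]);gd=sorted(blobs(D,*G,(330,180,380,245),8),key=lambda x:x[0][1])
print([(x[0].round(1),x[1][4]) for x in gs],[(x[0].round(1),x[1][4]) for x in gd])
def cen(x): # outer contour fill centroid
    c=max(cv2.findContours(x[2],cv2.RETR_EXTERNAL,2)[0],key=cv2.contourArea);return cv2.minAreaRect(c)[0]
if len(gs)==len(gd)==4:
    for p,q in zip(gs,gd):print("slot",tri([ray("scene",cen(p)),ray("side",cen(q))]), plane(*ray("scene",cen(p)),55),plane(*ray("side",cen(q)),55))
c=np.hstack([cv2.resize(S[260:350,340:440],(400,360)),cv2.resize(D[270:360,240:340],(400,360))]);cv2.imwrite("pics/crop.png",c[:,:,::-1])
E
```

```text
ys [(array([389.1, 291.9]), array([381, 281,  18,  23, 294], dtype=int32))]
yd [(array([312.1, 294.7]), array([303, 281,  19,  30, 380], dtype=int32))]
handle (array([559.40924336, 227.28507954,  82.00914048]), [0.7943705257865532, 0.7943705257863198])
[(array([264.6, 195.2]), np.int32(8)), (array([280.4, 206.1]), np.int32(9)), (array([298.5, 218.5]), np.int32(8)), (array([315.2, 229.8]), np.int32(9))] [(array([364.6, 190.2]), np.int32(9)), (array([344.6, 190.4]), np.int32(8)), (array([343.5, 202.7]), np.int32(11)), (array([342.2, 215.4]), np.int32(9)), (array([363.3, 216.3]), np.int32(9)), (array([340.7, 230.6]), np.int32(11)), (array([362.5, 231. ]), np.int32(14))]
```

View pics/crop.png

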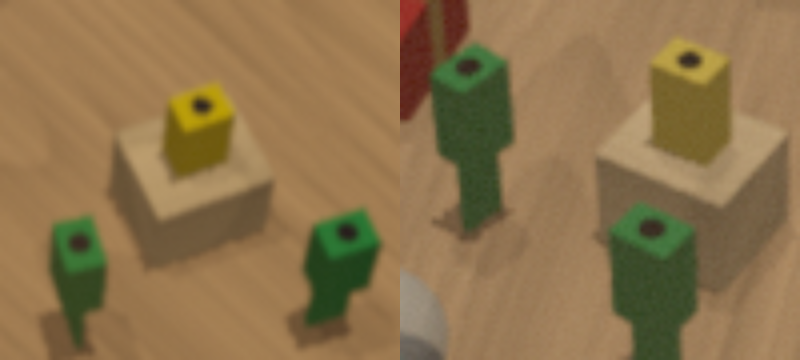

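The close crop confirms the yellow handle standing in the plywood block, with its top hole at scene (390,286) and side (312,285). The two look-alikes are wholly green. Next I cast a few picked pixels onto z=55 to get rough yaws for the approach.

```bash
python3 - <<'E'
from h import *
np.set_printoptions(precision=1,suppress=True)
for uv in[(290,308.75),(321.25,322),(336.75,302.5),(355,190),(353.5,203),(353,216),(352,231)]:print(uv,plane(*ray("side",uv),55))
for uv in[(271,191),(290,203),(306,213),(323,224)]:print(uv,plane(*ray("scene",uv),55))
print(tri([ray("scene",(390.5,286.2)),ray("side",(312.2,285))]))
E
python3 -m handwheel '[[-0.041,-0.0208,0,0],[-0.041,-0.0208,0,0],[-0.041,-0.0208,0,0],[-0.041,-0.0208,0,0],[-0.041,-0.0208,0,0],[-0.041,-0.0208,0,0],[-0.041,-0.0208,0,0],[-0.041,-0.0208,0,0],[-0.041,-0.0208,0,0],[-0.041,-0.0208,0,0]]'
```

```text
(290, 308.75) [598.9 244.5  55. ]
(321.25, 322) [534.5 268.3  55. ]
(336.75, 302.5) [516.8 210.8  55. ]
(355, 190) [ 549.5 -200.4   55. ]
(353.5, 203) [ 543.4 -141.4   55. ]
(353, 216) [535.4 -86.5  55. ]
(352, 231) [527.7 -27.2  55. ]
(271, 191) [ 551.5 -199.4   55. ]
(290, 203) [ 541.3 -135.1   55. ]
(306, 213) [532.8 -83.   55. ]
(323, 224) [524.8 -28.3  55. ]
(array([558.8, 228.1, 105.7]), [0.4612667109897778, 0.4612667109892005])
time: 1.15
tool_pos: [490.7, 284.8, 231.1]
tcp_rot: [-180.0, -0.0, 166.6]
ft_force: [1.4, 0.8, -0.6]
finger_gap: 85.0
grip_force: 0.0
```

```bash
python3 -m handwheel '[[-0.040,-0.020,0,0],[-0.040,-0.020,0,0],[0,0,0.02,5],[0,0,0,0],[0,0,0,0]]'
python3 - <<'E'
from h import *
np.set_printoptions(precision=1,suppress=True)
s=r.sense();im=r.snapshot("wrist");cv2.imwrite("pics/w1.png",im[:,:,::-1]);print(s["tool_pos"],s["tcp_rot"])
for c,st,m in blobs(im,(22,120,60),(36,255,255),amin=100):print(c,st)
E
```

```text
time: 1.65
tool_pos: [557.3, 229.0, 210.5]
tcp_rot: [-179.9, -0.1, 161.7]
ft_force: [-0.1, 0.4, 0.1]
finger_gap: 85.4
grip_force: 0.0
[557.3 229.  210.5] [-179.9   -0.1  161.7]
[309.7 236.2] [ 294  210   32   55 1427]
```

View pics/w1.png

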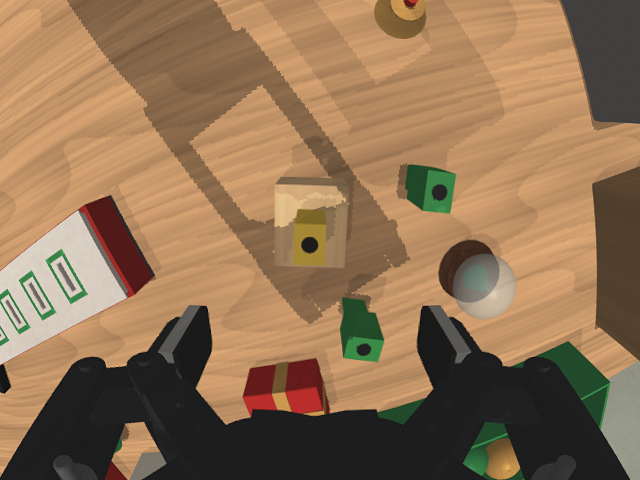

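Handle top face is at about (310,244), with a dark hole, aligned with the holder. The green look-alikes at (437,190) and (362,345) are clear of the finger sweep. Slots of the stand show at left, with slot4 nearest at (68,275). Next I measure the top face.

Run:
```python
from h import *
np.set_printoptions(precision=1,suppress=True)
s=r.sense();im=cv2.imread("pics/w1.png")[:,:,::-1].copy()
h=cv2.cvtColor(im,cv2.COLOR_RGB2HSV);print(h[205:275:5,300,2],h[205:275:5,300,0])
vt=(int(h[255:262,298:320,2].mean())+int(h[214:220,300:316,2].mean()))//2;print(vt)
for lo,hi in(((22,100,vt),(36,255,255)),):
  for c,st,m in blobs(im,lo,hi,(280,195,340,275),60):
    q=max(cv2.findContours(m,cv2.RETR_EXTERNAL,2)[0],key=cv2.contourArea)
    b=cv2.boxPoints(cv2.minAreaRect(q));P=np.array([plane(*ray("wrist",u,s),105) for u in b]);print(st,b,P,P.mean(0))
    e=P-np.roll(P,-1,0);print(np.linalg.norm(e,axis=1),np.degrees(np.arctan2(e[:,1],e[:,0])))
# dot
hole=cv2.inRange(h,(0,0,0),(180,255,60));hole[:230]=0;hole[258:]=0;hole[:,:298]=0;hole[:,322:]=0
ys,xs=np.nonzero(hole);print("hole",xs.mean(),ys.mean(),plane(*ray("wrist",(xs.mean(),ys.mean()),s),105))
print(tri([ray("wrist",(xs.mean(),ys.mean()),s),ray("scene",(390.5,286.2)),ray("side",(312.2,285))]))
```

```text
[228 127 128 123 166 165 165 167 171 166 164 164 166 139] [18 22 22 22 22 22 22 22 22 22 22 22 18 15]
143
[294 223  32  42 992] [[293.6 263.9]
 [295.  223. ]
 [325.4 224. ]
 [324.  264.9]] [[568.8 211.1 105. ]
 [540.8 221.8 105. ]
 [548.  241.5 105. ]
 [576.3 231.4 105. ]] [558.5 226.5 105. ]
[30.  20.9 30.  21.6] [ -21.  -110.3  160.4   69.7]
hole 309.3626943005181 244.49740932642487 [558.6 226.3 105. ]
(array([558.6, 227.1, 104.8]), [0.756129927453303, 0.7445672344227942, 0.7664392733616137])
```

```bash
python3 -m handwheel '[[-0.002,-0.002,0,1.7],[0,0,0.04,0],[0,0,0.04,0],[0,0,0.036,0],[0,0,0.0285,0],[0,0,0,0]]'
python3 -m handwheel '[[0,0,0,0],[0,0,0,0],[0,0,0,0],[0,0,0,0],[0,0,0,0],[0,0,0,0]]' 0 60
```

```text
time: 2.3
tool_pos: [555.8, 226.0, 62.5]
tcp_rot: [-179.7, -0.3, 160.0]
ft_force: [-0.9, -0.1, -0.7]
finger_gap: 85.6
grip_force: 0.0
time: 2.9
tool_pos: [560.3, 226.1, 68.5]
tcp_rot: [180.0, 0.1, 159.9]
ft_force: [-2.4, -2.9, 7.6]
finger_gap: 21.1
grip_force: 58.7
```

```bash
python3 -m handwheel '[[0,0,0,0],[0,0,-0.01,0],[0,0,-0.02,0],[0,0,-0.02,0],[0,0,-0.02,0],[0,0,-0.02,0],[0,0,0,0],[0,0,0,0]]'
python3 - <<'E'
from h import *
np.set_printoptions(precision=1,suppress=True)
s=r.sense();im=r.snapshot("wrist");cv2.imwrite("pics/w2.png",im[:,:,::-1]);print(s["tool_pos"],s["tcp_rot"],s["ft_force"],s["finger_gap"])
w=cv2.imread("pics/w1.png")[:,:,::-1].copy();s1=dict(tool_pos=np.array([557.3,229,210.5]),tcp_rot=[-179.9,-.1,161.7])
for c,st,m in blobs(w,(45,100,60),(80,255,255),(0,230,100,370),40):
    q=max(cv2.findContours(m,cv2.RETR_EXTERNAL,2)[0],key=cv2.contourArea);x=cv2.minAreaRect(q);print(st,plane(*ray("wrist",x[0],s1),55))
E
```

```text
time: 3.7
tool_pos: [559.8, 226.5, 157.2]
tcp_rot: [180.0, 0.1, 159.9]
ft_force: [0.4, 0.3, -2.5]
finger_gap: 21.1
grip_force: 59.2
[559.8 226.5 157.2] [180.    0.1 159.9] [ 0.4  0.3 -2.5] 21.1171119589025
[ 46 250  41  53 349] [526.2 -28.5  55. ]
[ 19 271  37  49 271] [533.4 -85.9  55. ]
[  0 289  30  45 195] [ 540.6 -143.2   55. ]
[  0 327   9  18  49] [ 565.3 -188.5   55. ]
```

View pics/w2.png

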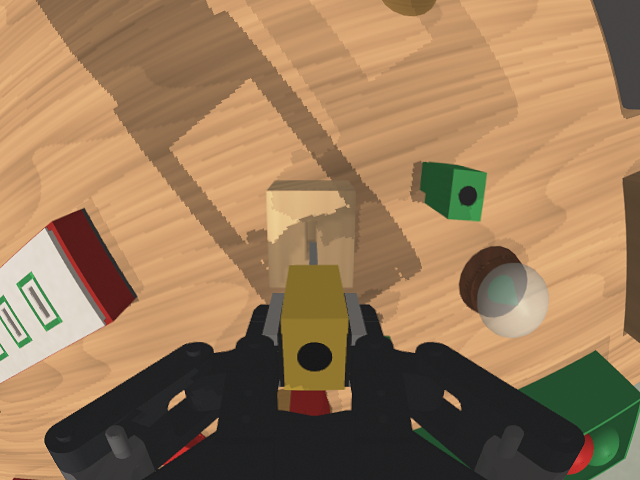

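The gauge is held squarely with its blade tip visible at (313,250), and the bystanders are untouched. I now turn to the stand's yaw (about 7.2°) and go above slot1.

```bash
python3 -m handwheel '[[0,0,0,-6.8],[0,0,0,-6.8],[0,0,0,-6.8],[0,0,0,-6.8]]' && python3 -m handwheel '[[0.0064,-0.042,0,0],[0.0064,-0.042,0,0],[0.0064,-0.042,0,0],[0.0064,-0.042,0,0],[0.0064,-0.042,0,0],[0.0064,-0.042,0,0],[0.0064,-0.042,0,0],[0.0064,-0.042,0,0],[0.0064,-0.042,0,0],[0.0064,-0.042,0,0]]' && python3 -m handwheel '[[0,0,0.01,0],[0,0,0,0],[0,0,0,0]]'
python3 - <<'E'
from h import *
np.set_printoptions(precision=1,suppress=True)
s=r.sense();im=r.snapshot("wrist");cv2.imwrite("pics/w3.png",im[:,:,::-1]);print(s["tool_pos"],s["tcp_rot"],s["ft_force"],s["finger_gap"])
for c,st,m in blobs(im,(45,100,50),(80,255,255),(120,100,640,330),60):
    q=max(cv2.findContours(m,cv2.RETR_EXTERNAL,2)[0],key=cv2.contourArea);x=cv2.minAreaRect(q);print(st,x,plane(*ray("wrist",x[0],s),55))
E
```

```text
time: 4.15
tool_pos: [558.4, 226.0, 154.7]
tcp_rot: [-180.0, -0.2, -172.6]
ft_force: [-0.1, 1.6, -1.1]
finger_gap: 21.3
grip_force: 59.3
time: 5.15
tool_pos: [546.6, -199.6, 154.9]
tcp_rot: [179.9, -0.1, -172.9]
ft_force: [0.8, 0.8, -1.1]
finger_gap: 21.4
grip_force: 59.4
time: 5.45
tool_pos: [547.0, -197.1, 145.2]
tcp_rot: [179.9, -0.1, -172.9]
ft_force: [0.4, 0.6, -0.3]
finger_gap: 21.4
grip_force: 59.3
[ 547.  -197.1  145.2] [ 179.9   -0.1 -172.9] [ 0.4  0.6 -0.3] 21.384303789174275
[281 210  47  77 913] ((304.0, 248.0), (76.0, 46.0), 90.0) [ 547.1 -202.9   55. ]
[ 368  210   47   77 1144] ((391.2021179199219, 248.48666381835938), (43.09115219116211, 76.93783569335938), 2.563770055770874) [ 540.3 -145.4   55. ]
[ 447  212   47   73 1002] ((470.00628662109375, 247.94436645507812), (37.87302017211914, 76.5857925415039), 6.428747653961182) [533.  -88.4  55. ]
[516 213  41  69 789] ((536.50341796875, 247.57867431640625), (30.813623428344727, 72.37187957763672), 8.880659103393555) [525.9 -31.2  55. ]
```

View pics/w3.png

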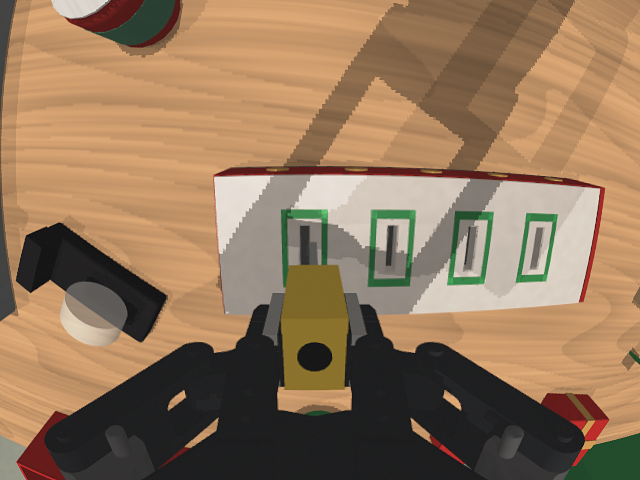

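The ring and dark mouth of slot1 sit at (304,248), and slots 2–4 follow at (391,248), (470,248) and (536,248). The held blade lies under the handle at column 313, so I shift about 5.5 mm in tool y. Then I go down gently with a force check between steps.

```bash
cat > chk.py <<'E'
# force check: exit 1 when the upward force shows contact
from bench import r
import sys
s=r.sense();f=s["ft_force"]
print("t%.2f z%.1f xy %.1f %.1f F %.1f %.1f %.1f"%(s["time"],s["tool_pos"][2],*s["tool_pos"][:2],*f))
sys.exit(f[2]>(float(sys.argv[1]) if len(sys.argv)>1 else 5))
E
python3 -m handwheel '[[-0.0005,-0.0055,0,0],[0,0,0.015,0],[0,0,0.014,0],[0,0,0,0],[0,0,0,0],[0,0,0,0]]' && python3 chk.py && python3 -m handwheel '[[0,0,0.001,0],[0,0,0.001,0],[0,0,0,0]]' >/dev/null && python3 chk.py && python3 -m handwheel '[[0,0,0.001,0],[0,0,0.001,0],[0,0,0,0]]' >/dev/null && python3 chk.py && python3 -m handwheel '[[0,0,0.001,0],[0,0,0.001,0],[0,0,0,0]]' >/dev/null && python3 chk.py && python3 -m handwheel '[[0,0,0.001,0],[0,0,0.001,0],[0,0,0,0]]' >/dev/null && python3 chk.py
```

```text
time: 6.1
tool_pos: [549.2, -203.7, 118.0]
tcp_rot: [-180.0, 0.0, -172.9]
ft_force: [-0.5, 0.6, -0.1]
finger_gap: 21.4
grip_force: 59.3
t6.10 z118.0 xy 549.2 -203.7 F -0.5 0.6 -0.1False
```

```bash
sed -i 's/sys.exit(\(.*\))$/sys.exit(int(\1))/' chk.py; tail -1 chk.py
cat > meas.py <<'E'
# slot mouth and ring in tool coordinates (camera moves with tool; tool_pos noise cancels apart from height)
from h import *
import sys
s=r.sense();im=r.snapshot("wrist")
R=Ro.from_euler("xyz",s["tcp_rot"],degrees=True).as_matrix()
print("t %.2f"%s["time"],np.round(s["tool_pos"],1),np.round(s["tcp_rot"],1),np.round(s["ft_force"],1))
for c,st,m in blobs(im,(45,100,50),(80,255,255),(120,60,640,330),60):
    q=max(cv2.findContours(m,cv2.RETR_EXTERNAL,2)[0],key=cv2.contourArea);x,y,w,h=cv2.boundingRect(q)
    k=np.zeros_like(m);cv2.drawContours(k,[q],-1,1,-1);k=cv2.erode(k,np.ones((5,5)))&(1-cv2.dilate(m,np.ones((3,3))))
    v=cv2.cvtColor(im,cv2.COLOR_RGB2GRAY)
    rows=range(y+h//3,min(y+2*h//3,258));u=[]
    for j in rows:
        i=np.nonzero(k[j])[0]
        if len(i)<5: continue
        g=v[j,i].astype(float);t=(g.min()+np.median(g))/2;d=i[g<t]
        if len(d): u.append((d.mean(),j))
    if not u: continue
    P=np.array([R.T@(plane(*ray("wrist",p,s),55)-s["tool_pos"]) for p in u])
    e=[R.T@(plane(*ray("wrist",p,s),55)-s["tool_pos"]) for p in((x,y+h/2),(x+w,y+h/2))]
    print("ring box",x,y,w,h,"mouth col %.1f"%np.mean([a[0] for a in u]),"tool y: mouth %.2f ring %.1f..%.1f"%(np.median(P[:,1]),e[0][1],e[1][1]),"slope deg %.1f"%np.degrees(np.polyfit(P[:,0],P[:,1],1)[0]))
E
python3 meas.py
```

```text
sys.exit(int(f[2]>(float(sys.argv[1]) if len(sys.argv)>1 else 5)))
t 6.10 [ 549.2 -203.7  118. ] [-180.     0.  -172.9] [-0.5  0.6 -0.1]
ring box 385 217 54 84 mouth col 411.6 tool y: mouth 58.45 ring 42.6..76.5 slope deg -2.6
ring box 471 218 51 80 mouth col 496.8 tool y: mouth 115.94 ring 98.1..136.6 slope deg 3.7
ring box 542 220 44 74 mouth col 565.1 tool y: mouth 173.41 ring 153.4..195.8 slope deg -4.2
```

Run:
```python
from h import *
im=r.snapshot("wrist");c=im[195:285,250:370]
cv2.imwrite("pics/c1.png",cv2.resize(c,(720,540),interpolation=cv2.INTER_NEAREST)[:,:,::-1])
v=cv2.cvtColor(im,cv2.COLOR_RGB2GRAY)
for j in(222,228,234,240,246,252,258,262):print(j,v[j,290:336].tolist())
```

```text
222 [60, 63, 62, 81, 86, 83, 84, 83, 89, 110, 108, 107, 107, 107, 107, 113, 121, 120, 120, 120, 120, 120, 120, 120, 120, 120, 120, 120, 121, 112, 118, 121, 116, 111, 106, 107, 108, 107, 107, 108, 108, 108, 108, 108, 108, 113]
228 [61, 63, 64, 64, 64, 61, 101, 128, 126, 125, 124, 124, 124, 124, 125, 125, 126, 126, 125, 125, 127, 148, 154, 154, 155, 148, 127, 128, 129, 128, 128, 127, 128, 127, 126, 125, 131, 207, 205, 202, 201, 201, 201, 204, 196, 100]
234 [60, 63, 65, 64, 64, 60, 102, 129, 127, 126, 125, 125, 126, 125, 126, 126, 126, 126, 123, 124, 81, 63, 59, 59, 59, 59, 60, 60, 59, 57, 72, 108, 122, 124, 125, 125, 125, 126, 125, 125, 126, 126, 126, 126, 122, 59]
240 [59, 63, 64, 64, 63, 61, 91, 118, 128, 126, 126, 126, 126, 127, 128, 127, 128, 128, 125, 127, 72, 51, 47, 47, 48, 48, 48, 48, 48, 45, 74, 109, 122, 124, 125, 126, 126, 127, 126, 126, 127, 127, 128, 125, 107, 60]
246 [59, 63, 64, 64, 63, 62, 93, 121, 129, 128, 128, 127, 127, 128, 127, 127, 127, 128, 124, 114, 88, 86, 86, 87, 87, 88, 84, 56, 48, 46, 74, 109, 122, 124, 126, 126, 127, 126, 126, 126, 126, 126, 127, 124, 107, 61]
252 [75, 62, 64, 63, 63, 61, 90, 118, 128, 126, 126, 126, 126, 126, 125, 125, 126, 125, 121, 104, 87, 87, 86, 87, 87, 87, 85, 66, 48, 46, 73, 108, 123, 125, 126, 125, 126, 126, 127, 126, 125, 125, 127, 122, 106, 60]
258 [74, 61, 63, 64, 63, 61, 79, 108, 128, 127, 125, 126, 126, 126, 126, 125, 126, 126, 125, 102, 88, 86, 87, 86, 86, 87, 86, 75, 54, 53, 74, 109, 124, 125, 126, 125, 126, 125, 125, 125, 125, 125, 126, 120, 90, 61]
262 [91, 59, 64, 63, 63, 61, 79, 108, 129, 127, 126, 127, 126, 126, 126, 126, 126, 126, 124, 103, 87, 87, 87, 87, 87, 87, 86, 78, 53, 52, 74, 110, 124, 126, 125, 125, 125, 126, 124, 125, 125, 125, 126, 120, 89, 60]
```

View pics/c1.png

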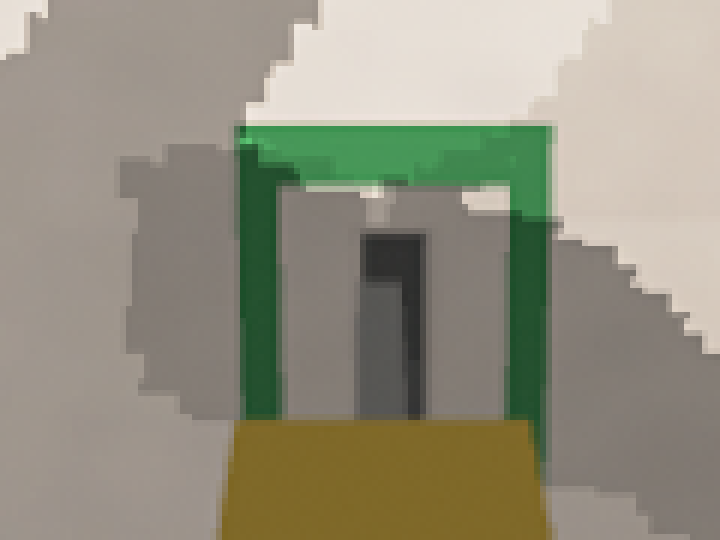

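The blade at columns 309.5–316.7 stands over the slot1 mouth at columns 310–320.5. The blade centre is 2.1 px left of the mouth centre, which is about +1.2 mm in tool y.

```bash
python3 -m handwheel '[[0,0.0012,0,0],[0,0,0.001,0],[0,0,0.001,0],[0,0,0,0]]' >/dev/null && python3 chk.py && python3 -m handwheel '[[0,0,0.001,0],[0,0,0.001,0],[0,0,0,0]]' >/dev/null && python3 chk.py && python3 -m handwheel '[[0,0,0.001,0],[0,0,0.001,0],[0,0,0,0]]' >/dev/null && python3 chk.py && python3 -m handwheel '[[0,0,0.001,0],[0,0,0.001,0],[0,0,0,0]]' >/dev/null && python3 chk.py && python3 -m handwheel '[[0,0,0.001,0],[0,0,0.001,0],[0,0,0,0]]' >/dev/null && python3 chk.py && python3 -m handwheel '[[0,0,0.001,0],[0,0,0.001,0],[0,0,0,0]]' >/dev/null && python3 chk.py && python3 -m handwheel '[[0,0,0.001,0],[0,0,0.001,0],[0,0,0,0]]' >/dev/null && python3 chk.py
```

```text
t6.60 z115.6 xy 548.8 -202.5 F 0.8 0.7 -1.2
t6.90 z113.5 xy 548.8 -202.5 F -1.0 -0.3 -0.7
t7.20 z111.6 xy 548.8 -202.5 F 0.1 -0.7 -1.1
t7.50 z109.6 xy 548.8 -202.5 F 0.5 1.1 -0.1
t7.80 z107.6 xy 548.8 -202.5 F 0.1 -0.6 -1.3
t8.10 z105.6 xy 548.8 -202.5 F 0.4 -0.4 -0.3
t8.40 z103.6 xy 548.8 -202.4 F -0.5 -0.5 -1.0
```

The blade is in slot1 with no force. I continue down.

```bash
python3 -m handwheel '[[0,0,0.002,0],[0,0,0.002,0],[0,0,0.002,0],[0,0,0,0]]' >/dev/null && python3 chk.py && python3 -m handwheel '[[0,0,0.001,0],[0,0,0.001,0],[0,0,0,0]]' >/dev/null && python3 chk.py && python3 -m handwheel '[[0,0,0.001,0],[0,0,0.001,0],[0,0,0,0]]' >/dev/null && python3 chk.py && python3 -m handwheel '[[0,0,0.001,0],[0,0,0.001,0],[0,0,0,0]]' >/dev/null && python3 chk.py && python3 -m handwheel '[[0,0,0.001,0],[0,0,0.001,0],[0,0,0,0]]' >/dev/null && python3 chk.py && python3 -m handwheel '[[0,0,0.001,0],[0,0,0.001,0],[0,0,0,0]]' >/dev/null && python3 chk.py && python3 -m handwheel '[[0,0,0.001,0],[0,0,0.001,0],[0,0,0,0]]' >/dev/null && python3 chk.py && python3 -m handwheel '[[0,0,0.001,0],[0,0,0.001,0],[0,0,0,0]]' >/dev/null && python3 chk.py && python3 -m handwheel '[[0,0,0.001,0],[0,0,0.001,0],[0,0,0,0]]' >/dev/null && python3 chk.py
```

```text
t8.80 z97.3 xy 548.6 -202.4 F -0.4 -0.4 -1.1
t9.10 z95.6 xy 548.8 -202.5 F -0.8 0.5 -0.8
t9.40 z94.3 xy 549.2 -202.7 F -1.1 -0.3 2.4
t9.70 z92.9 xy 549.4 -202.8 F -4.0 1.1 8.8
```

Slot1 is jammed at about 18 mm depth (8.8 N). I lift, go 58 mm along to slot2, and test.

```bash
python3 -m handwheel '[[0,0,-0.01,0],[0,0,-0.01,0],[0,0,-0.01,0],[0,0.01,0,0],[0,0.02,0,0],[0,0.02,0,0],[0,0.008,0,0],[0,0,0,0],[0,0,0,0],[0,0,0,0]]' && python3 -m handwheel '[[0,0,0.003,0],[0,0,0.003,0],[0,0,0,0]]' >/dev/null && python3 chk.py  && python3 -m handwheel '[[0,0,0.001,0],[0,0,0.001,0],[0,0,0,0]]' >/dev/null && python3 chk.py && python3 -m handwheel '[[0,0,0.001,0],[0,0,0.001,0],[0,0,0,0]]' >/dev/null && python3 chk.py && python3 -m handwheel '[[0,0,0.001,0],[0,0,0.001,0],[0,0,0,0]]' >/dev/null && python3 chk.py && python3 -m handwheel '[[0,0,0.001,0],[0,0,0.001,0],[0,0,0,0]]' >/dev/null && python3 chk.py && python3 -m handwheel '[[0,0,0.001,0],[0,0,0.001,0],[0,0,0,0]]' >/dev/null && python3 chk.py && python3 -m handwheel '[[0,0,0.001,0],[0,0,0.001,0],[0,0,0,0]]' >/dev/null && python3 chk.py
```

```text
time: 10.7
tool_pos: [541.8, -145.4, 121.8]
tcp_rot: [-180.0, -0.0, -172.9]
ft_force: [0.1, 0.0, 0.2]
finger_gap: 21.5
grip_force: 59.5
t11.00 z114.9 xy 541.3 -145.2 F -0.5 0.2 -1.4
t11.30 z113.6 xy 541.7 -145.0 F -0.3 -0.3 -0.3
t11.60 z111.6 xy 541.7 -144.9 F -0.1 1.0 -0.8
t11.90 z109.6 xy 541.6 -144.9 F -0.0 0.1 -0.4
t12.20 z107.6 xy 541.6 -144.9 F 0.1 0.4 -1.7
t12.50 z105.6 xy 541.6 -144.9 F -0.4 -0.6 -0.6
t12.80 z103.6 xy 541.6 -144.9 F 0.4 0.8 -0.5
```

Slot2 has been entered. I carry on down.

```bash
python3 -m handwheel '[[0,0,0.002,0],[0,0,0.002,0],[0,0,0.002,0],[0,0,0,0]]' >/dev/null && python3 chk.py && python3 -m handwheel '[[0,0,0.001,0],[0,0,0.001,0],[0,0,0,0]]' >/dev/null && python3 chk.py && python3 -m handwheel '[[0,0,0.001,0],[0,0,0.001,0],[0,0,0,0]]' >/dev/null && python3 chk.py && python3 -m handwheel '[[0,0,0.001,0],[0,0,0.001,0],[0,0,0,0]]' >/dev/null && python3 chk.py && python3 -m handwheel '[[0,0,0.001,0],[0,0,0.001,0],[0,0,0,0]]' >/dev/null && python3 chk.py && python3 -m handwheel '[[0,0,0.001,0],[0,0,0.001,0],[0,0,0,0]]' >/dev/null && python3 chk.py && python3 -m handwheel '[[0,0,0.001,0],[0,0,0.001,0],[0,0,0,0]]' >/dev/null && python3 chk.py && python3 -m handwheel '[[0,0,0.001,0],[0,0,0.001,0],[0,0,0,0]]' >/dev/null && python3 chk.py && python3 -m handwheel '[[0,0,0.001,0],[0,0,0.001,0],[0,0,0,0]]' >/dev/null && python3 chk.py && python3 -m handwheel '[[0,0,0.001,0],[0,0,0.001,0],[0,0,0,0]]' >/dev/null && python3 chk.py && python3 -m handwheel '[[0,0,0.001,0],[0,0,0.001,0],[0,0,0,0]]' >/dev/null && python3 chk.py && python3 -m handwheel '[[0,0,0.001,0],[0,0,0.001,0],[0,0,0,0]]' >/dev/null && python3 chk.py
```

```text
t13.20 z97.2 xy 541.4 -144.8 F -0.3 0.7 -1.6
t13.50 z95.7 xy 541.7 -144.9 F 0.2 0.7 -1.2
t13.80 z93.6 xy 541.7 -144.9 F 0.3 0.6 -1.5
t14.10 z91.6 xy 541.6 -144.9 F 0.0 -0.0 -1.1
t14.40 z89.6 xy 541.6 -144.9 F 0.3 -0.6 -1.5
t14.70 z87.6 xy 541.6 -144.9 F 0.2 -0.1 -0.9
t15.00 z85.9 xy 541.9 -145.0 F -0.4 -0.4 0.6
t15.30 z84.6 xy 542.1 -145.1 F -4.0 2.1 6.8
```

Slot2 is jammed at about 26 mm depth. I lift and go to slot3.

```bash
python3 -m handwheel '[[0,0,-0.01,0],[0,0,-0.014,0],[0,0,-0.014,0],[0,0.01,0,0],[0,0.02,0,0],[0,0.02,0,0],[0,0.008,0,0],[0,0,0,0],[0,0,0,0],[0,0,0,0]]' && python3 -m handwheel '[[0,0,0.003,0],[0,0,0.003,0],[0,0,0,0]]' >/dev/null && python3 chk.py  && python3 -m handwheel '[[0,0,0.001,0],[0,0,0.001,0],[0,0,0,0]]' >/dev/null && python3 chk.py && python3 -m handwheel '[[0,0,0.001,0],[0,0,0.001,0],[0,0,0,0]]' >/dev/null && python3 chk.py && python3 -m handwheel '[[0,0,0.001,0],[0,0,0.001,0],[0,0,0,0]]' >/dev/null && python3 chk.py && python3 -m handwheel '[[0,0,0.001,0],[0,0,0.001,0],[0,0,0,0]]' >/dev/null && python3 chk.py && python3 -m handwheel '[[0,0,0.001,0],[0,0,0.001,0],[0,0,0,0]]' >/dev/null && python3 chk.py && python3 -m handwheel '[[0,0,0.001,0],[0,0,0.001,0],[0,0,0,0]]' >/dev/null && python3 chk.py
```

```text
time: 16.3
tool_pos: [534.7, -88.0, 121.8]
tcp_rot: [-180.0, 0.0, -172.9]
ft_force: [0.3, -0.3, -0.3]
finger_gap: 21.1
grip_force: 59.5
t16.60 z114.9 xy 534.1 -87.6 F -0.2 0.5 -1.2
t16.90 z113.7 xy 534.5 -87.4 F -0.5 0.1 -0.3
t17.20 z111.6 xy 534.5 -87.4 F -0.1 -0.5 -1.1
t17.50 z109.6 xy 534.5 -87.4 F -0.0 -0.5 0.1
t17.80 z107.6 xy 534.5 -87.4 F -0.9 0.6 -0.7
t18.10 z105.6 xy 534.5 -87.4 F 0.2 -0.1 -1.5
t18.40 z103.6 xy 534.5 -87.4 F 0.1 -0.2 -0.5
```

```bash
python3 -m handwheel '[[0,0,0.002,0],[0,0,0.002,0],[0,0,0.002,0],[0,0,0,0]]' >/dev/null && python3 chk.py && python3 -m handwheel '[[0,0,0.001,0],[0,0,0.001,0],[0,0,0,0]]' >/dev/null && python3 chk.py && python3 -m handwheel '[[0,0,0.001,0],[0,0,0.001,0],[0,0,0,0]]' >/dev/null && python3 chk.py && python3 -m handwheel '[[0,0,0.001,0],[0,0,0.001,0],[0,0,0,0]]' >/dev/null && python3 chk.py && python3 -m handwheel '[[0,0,0.001,0],[0,0,0.001,0],[0,0,0,0]]' >/dev/null && python3 chk.py && python3 -m handwheel '[[0,0,0.001,0],[0,0,0.001,0],[0,0,0,0]]' >/dev/null && python3 chk.py && python3 -m handwheel '[[0,0,0.001,0],[0,0,0.001,0],[0,0,0,0]]' >/dev/null && python3 chk.py && python3 -m handwheel '[[0,0,0.001,0],[0,0,0.001,0],[0,0,0,0]]' >/dev/null && python3 chk.py && python3 -m handwheel '[[0,0,0.001,0],[0,0,0.001,0],[0,0,0,0]]' >/dev/null && python3 chk.py && python3 -m handwheel '[[0,0,0.001,0],[0,0,0.001,0],[0,0,0,0]]' >/dev/null && python3 chk.py && python3 -m handwheel '[[0,0,0.001,0],[0,0,0.001,0],[0,0,0,0]]' >/dev/null && python3 chk.py && python3 -m handwheel '[[0,0,0.001,0],[0,0,0.001,0],[0,0,0,0]]' >/dev/null && python3 chk.py
```

```text
t18.80 z97.3 xy 534.3 -87.3 F -0.2 0.2 -1.2
t19.10 z95.7 xy 534.5 -87.4 F -0.6 -0.4 -0.4
t19.40 z93.6 xy 534.5 -87.4 F 0.0 0.3 -1.6
t19.70 z91.6 xy 534.5 -87.4 F 0.1 -0.3 -0.8
t20.00 z89.6 xy 534.4 -87.4 F -0.0 0.2 -0.8
t20.30 z87.6 xy 534.5 -87.4 F 0.4 0.6 -1.3
t20.60 z85.6 xy 534.4 -87.3 F -0.4 0.2 -0.7
t20.90 z83.6 xy 534.4 -87.4 F 0.3 -0.1 -1.8
t21.20 z81.6 xy 534.4 -87.4 F -0.2 0.3 -1.7
t21.50 z79.6 xy 534.5 -87.4 F 1.4 -0.2 -0.9
t21.80 z77.6 xy 534.5 -87.4 F 0.3 -0.5 -0.1
t22.10 z75.6 xy 534.5 -87.4 F 1.1 0.1 -0.2
```

Slot3 is past the deepest stop. I go on until the shoulder seats.

```bash
python3 -m handwheel '[[0,0,0.002,0],[0,0,0.002,0],[0,0,0,0]]' >/dev/null && python3 chk.py && python3 -m handwheel '[[0,0,0.001,0],[0,0,0.001,0],[0,0,0,0]]' >/dev/null && python3 chk.py && python3 -m handwheel '[[0,0,0.001,0],[0,0,0.001,0],[0,0,0,0]]' >/dev/null && python3 chk.py && python3 -m handwheel '[[0,0,0.001,0],[0,0,0.001,0],[0,0,0,0]]' >/dev/null && python3 chk.py && python3 -m handwheel '[[0,0,0.001,0],[0,0,0.001,0],[0,0,0,0]]' >/dev/null && python3 chk.py
```

```text
t22.40 z71.3 xy 534.3 -87.3 F -1.1 0.5 -1.2
t22.70 z69.6 xy 534.5 -87.4 F 0.5 -0.1 -0.1
t23.00 z68.0 xy 534.7 -87.4 F 0.1 0.7 1.2
t23.30 z66.6 xy 534.9 -87.4 F -3.4 1.5 9.1
```

Slot3 takes the whole blade, with the shoulder on top at z of about 68. I still test slot4.

```bash
python3 -m handwheel '[[0,0,-0.01,0],[0,0,-0.016,0],[0,0,-0.015,0],[0,0,-0.015,0],[0,0,0,0]]' >/dev/null && python3 -m handwheel '[[0,0.01,0,0],[0,0.02,0,0],[0,0.02,0,0],[0,0.008,0,0],[0,0,0,0],[0,0,0,0],[0,0,0,0]]' && python3 -m handwheel '[[0,0,0.003,0],[0,0,0.003,0],[0,0,0,0]]' >/dev/null && python3 chk.py  && python3 -m handwheel '[[0,0,0.001,0],[0,0,0.001,0],[0,0,0,0]]' >/dev/null && python3 chk.py && python3 -m handwheel '[[0,0,0.001,0],[0,0,0.001,0],[0,0,0,0]]' >/dev/null && python3 chk.py && python3 -m handwheel '[[0,0,0.001,0],[0,0,0.001,0],[0,0,0,0]]' >/dev/null && python3 chk.py && python3 -m handwheel '[[0,0,0.001,0],[0,0,0.001,0],[0,0,0,0]]' >/dev/null && python3 chk.py && python3 -m handwheel '[[0,0,0.001,0],[0,0,0.001,0],[0,0,0,0]]' >/dev/null && python3 chk.py && python3 -m handwheel '[[0,0,0.001,0],[0,0,0.001,0],[0,0,0,0]]' >/dev/null && python3 chk.py
```

```text
time: 24.5
tool_pos: [527.4, -30.4, 121.6]
tcp_rot: [-180.0, -0.0, -172.9]
ft_force: [0.5, 0.1, 0.1]
finger_gap: 21.4
grip_force: 59.3
t24.80 z115.0 xy 527.0 -30.1 F -0.7 -0.0 -0.3
t25.10 z113.6 xy 527.3 -29.9 F -0.6 -0.1 -0.8
t25.40 z111.6 xy 527.3 -29.8 F -0.1 -0.2 -0.4
t25.70 z109.6 xy 527.3 -29.8 F -0.1 -0.9 -2.2
t26.00 z107.6 xy 527.3 -29.8 F -0.3 0.1 -0.8
t26.30 z105.6 xy 527.3 -29.8 F -0.1 -0.4 -0.5
t26.60 z103.6 xy 527.3 -29.8 F -0.5 -0.3 -0.4
```

```bash
python3 chk.py 4 && python3 -m handwheel '[[0,0,0.002,0],[0,0,0.002,0],[0,0,0.002,0],[0,0,0,0]]' >/dev/null && python3 chk.py && python3 -m handwheel '[[0,0,0.001,0],[0,0,0.001,0],[0,0,0,0]]' >/dev/null && python3 chk.py && python3 -m handwheel '[[0,0,0.001,0],[0,0,0.001,0],[0,0,0,0]]' >/dev/null && python3 chk.py && python3 -m handwheel '[[0,0,0.001,0],[0,0,0.001,0],[0,0,0,0]]' >/dev/null && python3 chk.py && python3 -m handwheel '[[0,0,0.001,0],[0,0,0.001,0],[0,0,0,0]]' >/dev/null && python3 chk.py && python3 -m handwheel '[[0,0,0.001,0],[0,0,0.001,0],[0,0,0,0]]' >/dev/null && python3 chk.py && python3 -m handwheel '[[0,0,0.001,0],[0,0,0.001,0],[0,0,0,0]]' >/dev/null && python3 chk.py && python3 -m handwheel '[[0,0,0.001,0],[0,0,0.001,0],[0,0,0,0]]' >/dev/null && python3 chk.py && python3 -m handwheel '[[0,0,0.001,0],[0,0,0.001,0],[0,0,0,0]]' >/dev/null && python3 chk.py && python3 -m handwheel '[[0,0,0.001,0],[0,0,0.001,0],[0,0,0,0]]' >/dev/null && python3 chk.py && python3 -m handwheel '[[0,0,0.001,0],[0,0,0.001,0],[0,0,0,0]]' >/dev/null && python3 chk.py && python3 -m handwheel '[[0,0,0.001,0],[0,0,0.001,0],[0,0,0,0]]' >/dev/null && python3 chk.py
```

```text
t26.60 z103.6 xy 527.3 -29.8 F -0.5 -0.3 -0.4
t27.00 z97.3 xy 527.1 -29.8 F -0.5 0.3 -1.1
t27.30 z95.7 xy 527.3 -29.8 F -0.1 -0.1 -2.5
t27.60 z93.6 xy 527.3 -29.8 F -0.9 -0.3 -1.4
t27.90 z91.6 xy 527.3 -29.8 F 0.4 0.6 -0.8
t28.20 z89.6 xy 527.3 -29.8 F -0.2 0.4 -1.0
t28.50 z87.6 xy 527.3 -29.8 F -0.2 0.8 0.2
t28.80 z85.6 xy 527.3 -29.8 F -0.6 -1.4 -0.4
t29.10 z83.6 xy 527.3 -29.8 F -0.1 0.9 -1.0
t29.40 z81.8 xy 527.5 -29.9 F -1.8 0.2 1.1
t29.70 z80.5 xy 527.8 -29.8 F -2.8 0.5 7.0
```

Slot4 is jammed at about 30 mm, so slot3 is the open one. I go back and set the gauge home there.

```bash
python3 -m handwheel '[[0,0,-0.012,0],[0,0,-0.015,0],[0,0,-0.015,0],[0,0,0,0],[0,-0.01,0,0],[0,-0.02,0,0],[0,-0.02,0,0],[0,-0.008,0,0],[0,0,0,0],[0,0,0,0]]' && python3 -m handwheel '[[0,0,0,0],[0,0,0.003,0],[0,0,0.003,0],[0,0,0,0]]' >/dev/null && python3 chk.py && python3 -m handwheel '[[0,0,0.001,0],[0,0,0.001,0],[0,0,0.001,0],[0,0,0,0]]' >/dev/null && python3 chk.py && python3 -m handwheel '[[0,0,0.001,0],[0,0,0.001,0],[0,0,0.001,0],[0,0,0,0]]' >/dev/null && python3 chk.py && python3 -m handwheel '[[0,0,0.001,0],[0,0,0.001,0],[0,0,0.001,0],[0,0,0.001,0],[0,0,0,0]]' >/dev/null && python3 chk.py && python3 -m handwheel '[[0,0,0.002,0],[0,0,0.002,0],[0,0,0.002,0],[0,0,0,0]]' >/dev/null && python3 chk.py && python3 -m handwheel '[[0,0,0.002,0],[0,0,0.002,0],[0,0,0,0]]' >/dev/null && python3 chk.py && python3 -m handwheel '[[0,0,0.002,0],[0,0,0.002,0],[0,0,0,0]]' >/dev/null && python3 chk.py && python3 -m handwheel '[[0,0,0.002,0],[0,0,0.002,0],[0,0,0,0]]' >/dev/null && python3 chk.py && python3 -m handwheel '[[0,0,0.002,0],[0,0,0.002,0],[0,0,0,0]]' >/dev/null && python3 chk.py && python3 -m handwheel '[[0,0,0.002,0],[0,0,0.002,0],[0,0,0,0]]' >/dev/null && python3 chk.py && python3 -m handwheel '[[0,0,0.002,0],[0,0,0.002,0],[0,0,0,0]]' >/dev/null && python3 chk.py
```

```text
time: 30.7
tool_pos: [534.2, -87.2, 121.3]
tcp_rot: [180.0, -0.0, -172.9]
ft_force: [0.5, 0.3, -1.8]
finger_gap: 21.2
grip_force: 59.5
t31.10 z115.1 xy 534.1 -86.9 F -0.2 -0.1 -0.7
t31.50 z112.6 xy 534.5 -87.4 F 0.7 0.9 -0.3
t31.90 z109.6 xy 534.5 -87.4 F 0.0 -0.5 -0.2
t32.40 z105.6 xy 534.4 -87.4 F -0.4 0.1 -0.2
t32.80 z99.3 xy 534.3 -87.3 F 0.0 0.4 -0.8
t33.10 z95.4 xy 534.3 -87.3 F 0.7 -0.5 -1.1
t33.40 z91.4 xy 534.3 -87.3 F -0.4 0.4 -0.9
t33.70 z87.4 xy 534.3 -87.4 F 0.0 -0.7 -1.8
t34.00 z83.4 xy 534.3 -87.3 F -0.1 -0.8 -0.4
t34.30 z79.4 xy 534.3 -87.3 F -0.1 0.3 -0.4
t34.60 z75.4 xy 534.3 -87.3 F -0.3 -0.4 -0.6
```

```bash
python3 -m handwheel '[[0,0,0.002,0],[0,0,0.002,0],[0,0,0.001,0],[0,0,0,0]]' >/dev/null && python3 chk.py && python3 -m handwheel '[[0,0,0.001,0],[0,0,0.001,0],[0,0,0,0]]' >/dev/null && python3 chk.py && python3 -m handwheel '[[0,0,0.001,0],[0,0,0.001,0],[0,0,0,0]]' >/dev/null && python3 chk.py && python3 -m handwheel '[[0,0,0.001,0],[0,0,0,0],[0,0,0,0]]' >/dev/null; python3 chk.py 99 && python3 -m handwheel '[[0,0,-0.001,0],[0,0,-0.0005,0],[0,0,0,0]]' && python3 -m handwheel '[[0,0,0,0],[0,0,0,0],[0,0,0,0],[0,0,0,0],[0,0,0,0],[0,0,0,0],[0,0,0,0],[0,0,0,0]]' 0.06
```

```text
t35.00 z70.5 xy 534.4 -87.4 F -0.5 -0.9 0.1
t35.30 z68.6 xy 534.5 -87.4 F 0.2 0.1 -1.4
t35.60 z67.3 xy 534.8 -87.4 F -2.4 0.2 5.0
t35.90 z66.7 xy 534.8 -87.4 F -4.2 1.7 8.2
time: 36.2
tool_pos: [534.8, -87.4, 67.5]
tcp_rot: [-180.0, 0.0, -172.9]
ft_force: [-0.7, 0.8, 3.2]
finger_gap: 21.6
grip_force: 59.8
time: 37.0
tool_pos: [534.6, -87.4, 67.3]
tcp_rot: [-180.0, 0.0, -172.9]
ft_force: [0.4, -0.7, 1.1]
finger_gap: 60.0
grip_force: 0.0
```

Released. I go up and look.

```bash
python3 -m handwheel '[[0,0,-0.01,0],[0,0,-0.03,0],[0,0,-0.04,0],[0,0,-0.04,0],[0,0,-0.03,0],[0,0,0,0],[0,0,0,0],[0,0,0,0]]'
python3 - <<'E'
from h import *
np.set_printoptions(precision=1,suppress=True)
s=r.sense();w=r.snapshot("wrist");d=r.snapshot("side");S=r.snapshot("scene")
f=np.hstack([cv2.resize(w,(400,300)),cv2.resize(d,(400,300))]);cv2.imwrite("pics/end.png",f[:,:,::-1])
h=cv2.cvtColor(w,cv2.COLOR_RGB2HSV)
for c,st,m in blobs(w,(20,120,140),(36,255,255),(150,100,500,400),200):
    q=max(cv2.findContours(m,cv2.RETR_EXTERNAL,2)[0],key=cv2.contourArea);b=cv2.boxPoints(cv2.minAreaRect(q));P=np.array([plane(*ray("wrist",u,s),105) for u in b]);print(st,P.mean(0),np.linalg.norm(P-np.roll(P,1,0),axis=1))
a=max(blobs(S,(22,150,60),(34,255,255),(280,150,360,260),40),key=lambda x:x[1][4]);b=max(blobs(d,(22,150,60),(34,255,255),(320,150,390,260),40),key=lambda x:x[1][4])
print(tri([ray("scene",a[0]),ray("side",b[0])]),a[1],b[1])
E
```

```text
time: 37.8
tool_pos: [533.9, -87.2, 216.3]
tcp_rot: [180.0, -0.1, -172.9]
ft_force: [-0.2, 0.5, -0.0]
finger_gap: 59.9
grip_force: 0.0
[299 237  31  21 457] [539.3 -85.9 105. ] [15.  21.3 15.  21.6]
(array([535.4, -83.9,  79.2]), [0.6130285068112462, 0.6130285068111774]) [298 196  14  22 214] [347 197  12  22 149]
```

View pics/end.png

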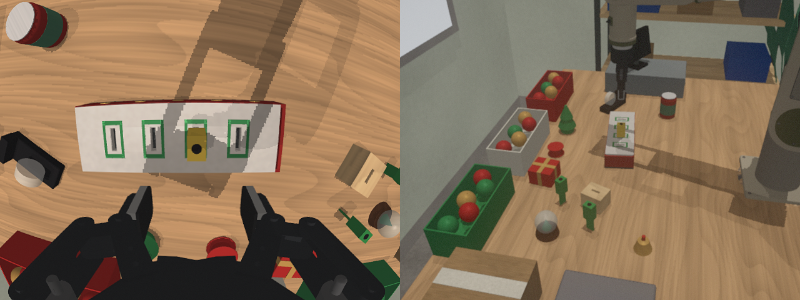

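The gauge stands upright in slot3, at (196,145) in the left half of the picture. Its handle centre is at z of about 79 mm (80 when home), everything else is in place, and the gripper is clear.

```bash
python3 -c "
from bench import r
print(r.hand_in())"
```

```text
the job is handed in; nothing more can be done
None
```

I tested all four slots in order: slots 1, 2 and 4 jammed at about 18, 26 and 30 mm, each stopped below 10 N. Slot 3 took the whole blade, so the yellow gauge is left standing fully home there, and the job was handed in after about 38 s.

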